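# Ready the espresso tamper over its dosing ring

### The job

Get the espresso basket ready for tamping: seat the steel filter basket upright and fully down in the round pocket of the walnut stand and let go, then set the black dosing ring squarely down over its rim and let go. Then pick up the tamper, lift it over the row of spice jars in their tray without knocking them, and finish still holding it in the gripper, upright and still, centred about 1 cm above the top of the ring; the tamper must not touch the ring at any time, and the espresso cup and honey jar are to be left alone.

Things in the scene. Friction and masses are not known exactly. Their poses are not given: they have to be found in the camera images.
- stand: fixed walnut tamping stand, 110 x 110 mm, 32 mm tall with its four 4 mm rubber feet; origin at the centre of its underside on the worktop, z up. In the middle of its top is a round pocket, 55 mm across and 16 mm deep, with a 3 mm chamfered mouth. It may stand on either side of the spice tray, the tamper on the other side
- pocket (a point): centre of the pocket's floor in the stand, 16 mm above the worktop; z up
- basket: loose steel filter basket, an open cup 50 mm across and 40 mm tall, walls 2 mm, 0.12 kg, standing on the worktop mouth up; origin at the centre of its underside, z up. It can be gripped across its outside. Seated in the pocket it stands 24 mm proud of the stand and its rim is 56 mm above the worktop
- ring: loose black dosing ring, 62 mm outside, 24 mm tall, opening 46 mm, 0.08 kg, lying right way up; origin at the centre of its underside, z up. Its lowest 6 mm is a skirt, 56 mm inside, that goes over the basket's rim until the shoulder rests on it: then its origin is 34 mm above the basket's and its top 74 mm above the worktop. Grip it across its outside
- ring_top (a point): centre of the ring's top face, 24 mm above the ring's origin
- tamper: loose tamper standing upright on the worktop: round flat steel foot 43 mm across and 16 mm tall, thin neck, and a round wooden handle 28 mm across between 42 and 78 mm above the foot's underside, 88 mm tall in all, about 0.3 kg; origin at the centre of the foot's underside, z up
- tamper_grip (a point): point on the tamper's axis in the middle of the straight part of the handle, 62 mm above its origin
- tray: fixed low tray of light wood, 215 mm along its x, 66 mm along its y, 22 mm tall, floor 5 mm thick, between the stand and the tamper, long side pointing away from the robot; origin at the centre of its underside. Three spice jars stand in it along its x, 68 mm apart, caps 111 mm above the worktop. The tamper is carried across this row, its foot above the caps
- jar1: loose glass spice jar with a red cap, 45 mm across, 106 mm tall, 0.11 kg, in the tray at its end nearest the robot; origin at the centre of its underside
- jar2: spice jar like the first, in the middle of the tray
- jar3: spice jar like the first, at the far end of the tray
- cup: bystander: patterned espresso cup, 58 x 84 x 49 mm, at the right edge of the work area; origin under it
- honey: bystander: honey jar with a black cap, 65 mm across, 86 mm tall, at the back of the work area; origin at the centre of its underside
Not all that is in view belongs to the job. What is meant by the tray is not orange, and is the smaller of those in its own colour.

How it is judged:
By the outcome, as a careful person would: the job done as asked, in the order asked, and still so for the second after the job is handed in, while the arm keeps its last pose, push and grip.
It also fails if it takes over 72 s, if anything falls off the work surface, if the arm or the gripper's body presses on something with over 40 N, if the wrist force passes 120 N, or if a joint passes its speed limit or range.

### The arm

A 7-joint arm with a two-finger parallel gripper is mounted at the origin on the work surface; the furniture and walls round the work are solid. World frame = base frame: x ahead of the robot, y to its left, z up, the work surface at z = 0. Lengths are in m, angles in rad, forces in N, time in s.
With the tool pointing down it reaches from about 0.425 to 0.95 m from the base axis. Payload 4.7 kg.
Tool frame: the origin (TCP) lies on the centre line of the jaws, within the pads' length; the fingertips stand robot.nose_length ahead of it and the grasp point (between the pads) lies 8 mm behind it (robot.nose_length is the distance from the TCP to the fingertips, in m); z points along the fingers, x is the direction in which the jaws open and shut, and the axes are right-handed (so a half turn about z gives the same grasp; the last joint's range is limited). The gripper opens to 85 mm and grips with 20 to 120 N. Pads are 22 mm wide; open, the fingers measure 114 mm over their backs; the gripper's body (76 mm by 85 mm) begins 54 mm behind the grasp point. The pads swing forward as they close: fully open they stand 13 mm farther back than shut.
Start: joints at [-1.377, 0.469, -0.049, 1.532, 0.024, 1.141, -0.082], TCP at [0.149, 0.658, 0.242] pointing down, gripper open.
Joint ranges: [-2.59, 2.59], [-0.33, 1.99], [-1.39, 1.29], [0.1, 2.45], [-1.04, 4.18], [0.21, 1.99], [-2.66, 2.66]. Speed limits (rad/s): [2.57, 2.57, 3.14, 3.14, 3.14, 3.14, 3.14].

### API

Orientations are given as [roll, pitch, yaw] about the fixed x, y, z axes, in that order (R = Rz(yaw) Ry(pitch) Rx(roll)).
In Python, from plant import robot gives the robot as it stands. Calls block until the motion is done:
- robot.goto(position, orientation): joint-space move of the TCP to a pose.
- robot.move_straight(position, vel=0.15, attitude=None, contact_N=None): straight line of the TCP; attitude=None keeps the orientation; vel is the mean speed in m/s. With contact_N (N) it stops when the force on the tool has changed by that much, and returns True; else False.
- robot.move_joints(angles): joint-space move.
- robot.grip(opening, strength=None): opening from 0.0 (shut) to 1.0 (fully open); strength is the grip in N (None keeps the last); returns when the fingers have stopped.
- robot.sleep(seconds).
- robot.inverse_kinematics(position, orientation): joint angles nearest the present ones, or None.
- robot.sense(): the state.
- robot.grab_frame(name): name is "side" or "top" or "wrist"; returns a dict with "image" (480x640x3 uint8, red, green, blue), "range_z" (480x640 float32, m along the optical axis (not along the pixel's ray), 0 where there is no reading), "fx", "fy", "cx", "cy" (pixels), "R" (3x3) and "t" (3): a world point X has camera coordinates R X + t. Camera axes: x right, y down, z forward; pixel columns grow to the right and rows downward; lengths in m; the calibration is good to about 2 mm. The wrist camera is an equidistant fisheye: a pixel r from the principal point sees the ray r / f radians off the axis. A picture is of the moment at which its call begins.
A pose or a line that the arm cannot do raises robot.IKError and nothing moves.
- robot.close_job(): hands the job in, once; it reports no verdict.
The state is a dict: "t": time; "joint_pos": joint angles; "joint_velocities": joint speeds; "effort": joint torques, N m; "tcp_pos": TCP position; "tcp_rot": TCP orientation; "wrist_force": force on the tool from outside, world axes, zero at the start; "torque": the same for the moment, N m; "opening": opening from 0.0 (shut) to 1.0 (fully open).
Only numpy, scipy, OpenCV 4.12 (cv2) and the standard library are available. Lean on these libraries where they do the work, as an engineer would, in place of code of your own. Each camera call takes 0.05 s, during which the arm holds its last target.

## Working session

There is one attempt and no reset: what is moved stays moved. The work goes in short steps, each a Python script; the robot and the scene stay as the last script left them, time stands still between calls to the robot, and variables do not carry over. Pictures are saved under pics/ and viewed, and the job is handed in when it is done.

```bash
ls; mkdir -p pics; python3 - <<'E'
from plant import robot
import cv2,numpy as np
s=robot.sense();print(s);print(robot.nose_length)
for n in("top","side","wrist"):
    f=robot.grab_frame(n);cv2.imwrite(f"pics/{n}0.png",f["image"][:,:,::-1]);np.savez(f"/tmp/{n}0.npz",**f)
    print(n,f["fx"],f["cx"],f["cy"],f["R"],f["t"])
E
```

```text
pics
{'t': 0.0, 'joint_pos': array([-1.3768807 ,  0.46944788, -0.04859142,  1.53368233,  0.02410117,
        1.14100105, -0.0822976 ]), 'joint_velocities': array([ 0.00059957, -0.0021821 , -0.0006695 ,  0.00111106, -0.0006903 ,
        0.00087266, -0.001102  ]), 'effort': array([ 1.44007197e-03, -5.10311902e+01, -4.64911689e-02, -2.37710005e+01,
        1.05814752e-02,  7.33234745e-03, -6.51093472e-07]), 'tcp_pos': array([0.14902673, 0.65777067, 0.24126196]), 'tcp_rot': array([3.14151838e+00, 1.95151362e-03, 1.34801175e+00]), 'wrist_force': array([0.15819126, 0.09714994, 0.12317711]), 'torque': array([-0.01627291,  0.0127441 ,  0.02111543]), 'opening': 0.9932033511729786}
0.011
top 588.2676557529168 321.72080398972525 242.30295399111813 [[ 2.90643280e-01 -9.56831473e-01  1.26043314e-04]
 [-8.99127278e-01 -2.73160335e-01 -3.41984749e-01]
 [ 3.27256201e-01  9.92822401e-02 -9.39705494e-01]] [-0.22000388  0.43581561  1.40544441]
side 519.0096789573606 319.61101434219637 249.0311196611242 [[-0.98701685 -0.16048898 -0.00640577]
 [-0.08216332  0.53877462 -0.83843371]
 [ 0.13801063 -0.82702188 -0.54496594]] [0.43774159 0.1509317  1.30415569]
wrist 371.64829954431775 310.08439031634964 238.88574315238787 [[ 0.22102478  0.97526669 -0.00171288]
 [ 0.92690583 -0.2095179   0.31136446]
 [ 0.3033045  -0.07040694 -0.95028903]] [-0.67554964 -0.04062268  0.38112462]
```

View pics/top0.png

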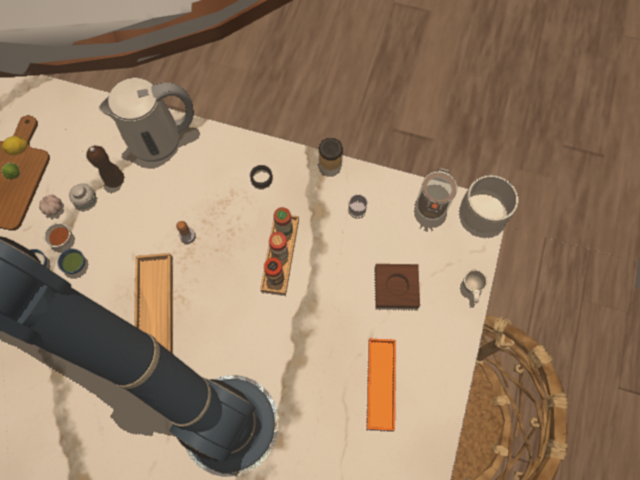

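View pics/side0.png

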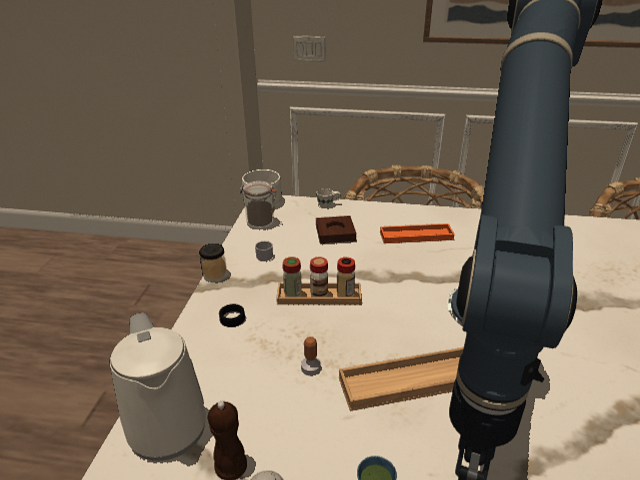

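View pics/wrist0.png

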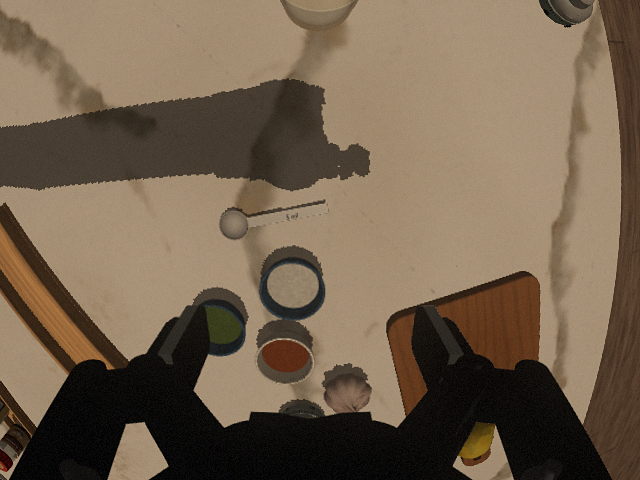

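The top view shows the stand at (397,286), basket (358,205), ring (261,177), tamper (185,232), tray with jars around (279,255), honey (330,155) and cup (475,285). Next I'll measure them.

```bash
cat > h.py <<'E'
import numpy as np,cv2
from scipy.optimize import least_squares
def cloud(f):
    d=f["range_z"];v,u=np.mgrid[0:480,0:640]
    x=(u-f["cx"])/float(f["fx"]);y=(v-f["cy"])/float(f["fy"])
    P=np.stack([x*d,y*d,d],-1)
    W=(P-f["t"])@f["R"]; W[d<=0]=np.nan
    return W
def fitc(p,r=None):
    c0=p.mean(0)
    if r: return least_squares(lambda q:np.hypot(*(p-q[:2]).T)-r,c0,loss="soft_l1",f_scale=.001).x
    return least_squares(lambda q:np.hypot(*(p-q[:2]).T)-q[2],[*c0,.025],loss="soft_l1",f_scale=.001).x
E
python3 - <<'E'
from h import *
np.set_printoptions(precision=4,suppress=True)
rois={"top":dict(stand=(370,260,425,312),basket=(344,190,372,220),ring=(246,162,276,192),tamper=(172,216,200,247),tray=(258,200,304,298),honey=(315,135,347,175),cup=(460,265,490,305)),
"side":dict(stand=(310,212,360,246),basket=(250,236,278,264),ring=(214,300,250,330),tamper=(296,332,326,378),tray=(272,250,366,308))}
for n in rois:
    f=dict(np.load(f"/tmp/{n}0.npz"));W=cloud(f)
    for k,(a,b,c,d) in rois[n].items():
        p=W[b:d,a:c].reshape(-1,3);p=p[np.isfinite(p[:,0])]
        tab=np.median(p[p[:,2]<.008][:,2]) if (p[:,2]<.008).any() else None
        o=p[p[:,2]>.01]
        h=np.percentile(o[:,2],97)
        print(n,k,len(o),"table",tab,"zmax",h,"mean",o.mean(0),"min",o.min(0),"max",o.max(0))
        t=o[o[:,2]>h-.006]
        if k in("basket","ring","tamper"): print("   top circle",fitc(t[:,:2]),len(t), t.mean(0))
        if k=="stand":
            t=o[(o[:,2]>.026)];print("  rect",cv2.minAreaRect(t[:,:2].astype(np.float32)*1000))
        if k=="tray":
            t=o[(o[:,2]<.03)];print("  rect",cv2.minAreaRect(t[:,:2].astype(np.float32)*1000))
            t=o[o[:,2]>.1]
            q,l,ce=cv2.kmeans(t[:,:2].astype(np.float32),3,None,(3,50,1e-6),5,0);print(ce)
E
```

```text
top stand 1879 table -0.0019756204862832944 zmax 0.03546356494307398 mean [ 0.4424 -0.295   0.027 ] min [ 0.3746 -0.3618  0.01  ] max [ 0.5119 -0.2272  0.0415]
  rect ((443.48419189453125, -294.8239440917969), (112.54011535644531, 110.5846939086914), 16.493087768554688)
top basket 191 table -0.0013957510992308386 zmax 0.04265703438601096 mean [ 0.6296 -0.1383  0.0274] min [ 0.6032 -0.1625  0.0101] max [ 0.6572 -0.1134  0.0455]
   top circle [ 0.6286 -0.1387  0.0234] 35 [ 0.6296 -0.1395  0.0403]
top ring 228 table -0.0018710538787675864 zmax 0.027863585612438926 mean [0.6381 0.1389 0.0202] min [0.6067 0.1095 0.01  ] max [0.6698 0.1699 0.0321]
   top circle [0.6375 0.1391 0.0271] 93 [0.6414 0.138  0.0245]
top tamper 263 table -0.0016492914278037254 zmax 0.08729110859853091 mean [0.4161 0.2678 0.0471] min [0.3989 0.2515 0.0101] max [0.4413 0.2913 0.0931]
   top circle [0.4194 0.272  0.0077] 45 [0.42   0.271  0.0849]
top tray 1702 table -0.0014343143440960749 zmax 0.11354468832377433 mean [0.4338 0.0147 0.0728] min [ 0.3333 -0.0283  0.01  ] max [0.574  0.0707 0.1179]
  rect ((457.0659484
[... 984 characters left out ...]
201 zmax 0.02778025886415408 mean [0.6376 0.1439 0.0207] min [0.6076 0.1099 0.01  ] max [0.6693 0.1731 0.0294]
   top circle [0.6384 0.1413 0.0269] 182 [0.6382 0.1422 0.0248]
side tamper 504 table 0.0015291832782712725 zmax 0.08856945042008718 mean [0.418  0.281  0.0466] min [0.3986 0.256  0.0102] max [0.4407 0.2962 0.0904]
   top circle [0.4191 0.2751 0.0082] 77 [0.4191 0.2762 0.0868]
side tray 2693 table 0.0018385435160848478 zmax 0.1141981411645151 mean [0.441  0.0341 0.0616] min [ 0.3317 -0.1404  0.0101] max [0.605  0.0711 0.1166]
  rect ((492.06475830078125, 1.308929443359375), (167.14491271972656, 321.4443054199219), 66.0003890991211)
[[0.5079 0.0367]
 [0.4413 0.0268]
 [0.3748 0.0175]]
```

```bash
cat >> h.py <<'E'
from scipy.spatial.transform import Rotation as Ro
def Rt(yaw): return Ro.from_euler("xyz",[np.pi,0,yaw]).as_matrix()
def wcloud(f):
    d=f["range_z"];v,u=np.mgrid[0:480,0:640]
    x=(u-f["cx"])/float(f["fx"]);y=(v-f["cy"])/float(f["fy"])
    th=np.hypot(x,y);ph=np.arctan2(y,x)
    k=d*np.tan(th)
    P=np.stack([k*np.cos(ph),k*np.sin(ph),d],-1)
    W=(P-f["t"])@f["R"]; W[d<=0]=np.nan
    return W
def wproj(f,X):
    c=X@f["R"].T+f["t"];th=np.arctan2(np.hypot(c[:,0],c[:,1]),c[:,2]);ph=np.arctan2(c[:,1],c[:,0])
    return np.stack([f["cx"]+f["fx"]*th*np.cos(ph),f["cy"]+f["fy"]*th*np.sin(ph)],-1)
E
python3 - <<'E'
from h import *
from plant import robot
np.set_printoptions(precision=4,suppress=True)
s=robot.sense()
f=dict(np.load("/tmp/wrist0.npz"));R0=Ro.from_euler("xyz",s["tcp_rot"]).as_matrix()
cw=-f["R"].T@f["t"]; print("cam in tool",R0.T@(cw-s["tcp_pos"]),"\n",R0.T@f["R"].T)
W=cloud(dict(np.load("/tmp/top0.npz")))
for n,(a,b,c,d) in dict(kettle=(98,75,195,162),mill=(84,145,122,188),glass=(415,170,457,225)).items():
    p=W[b:d,a:c].reshape(-1,3);p=p[p[:,2]>.02];print(n,p.min(0),p.max(0),"rmin",np.hypot(p[:,0],p[:,1]).min())
for p in ((.4435,-.295,.06),(.629,-.138,.03),(.638,.14,.03),(.419,.2735,.05),(.47,.02,.22),(.4435,-.295,.3)):
    for y in np.arange(-180,180,45):
        q=robot.inverse_kinematics(list(p),[np.pi,0,np.radians(y)])
        print(p,y,None if q is None else np.round(q,2))
E
```

```text
cam in tool [ 0.0014 -0.08   -0.1322] 
 [[ 1.      0.     -0.0002]
 [ 0.      0.9503  0.3114]
 [ 0.0002 -0.3114  0.9503]]
kettle [0.5019 0.3536 0.0202] [0.7494 0.5454 0.223 ] rmin 0.717326890232747
mill [0.4585 0.5018 0.0201] [0.5445 0.5811 0.1715] rmin 0.7125347033512509
glass [ 0.6341 -0.3726  0.0202] [ 0.7451 -0.2832  0.1385] rmin 0.7116650905376204
(0.4435, -0.295, 0.06) -180 [-0.26  0.78  1.11  2.07 -0.92  0.91 -1.76]
(0.4435, -0.295, 0.06) -135 [-0.26  0.78  1.11  2.07 -0.92  0.91 -0.98]
(0.4435, -0.295, 0.06) -90 [-0.26  0.78  1.11  2.07 -0.92  0.91 -0.19]
(0.4435, -0.295, 0.06) -45 [-0.26  0.78  1.11  2.07 -0.92  0.91  0.59]
(0.4435, -0.295, 0.06) 0 [-0.16  0.66  0.91  2.07 -0.75  0.79  1.22]
(0.4435, -0.295, 0.06) 45 [ 0.    0.56  0.67  2.06 -0.54  0.7   1.81]
(0.4435, -0.295, 0.06) 90 [ 0.09  0.53  0.54  2.05 -0.43  0.67  2.49]
(0.4435, -0.295, 0.06) 135 [-0.26  0.78  1.11  2.07 -0.92  0.91 -2.55]
(0.629, -0.138, 0.03) -180 [-0.53  0.98  1.1   1.81 -1.02  1.05 -2.15]
(0.629, -0.138, 0.03) -135 [-0.53  0.98  1.1   1.81 -1.02  1.05 -1.37]
(0.629, -0.138, 0.03) -90 [-0.29  0.7
[... 1870 characters left out ...]
95  0.78]
(0.47, 0.02, 0.22) 90 [-0.6   0.16  0.53  2.05 -0.1   0.95  1.55]
(0.47, 0.02, 0.22) 135 [-0.53  0.16  0.44  2.05 -0.08  0.95  2.32]
(0.4435, -0.295, 0.3) -180 [-0.38  0.3   1.12  1.84 -0.3   1.19 -2.3 ]
(0.4435, -0.295, 0.3) -135 [-0.38  0.3   1.12  1.84 -0.3   1.19 -1.52]
(0.4435, -0.295, 0.3) -90 [-0.25  0.24  0.92  1.83 -0.21  1.17 -0.83]
(0.4435, -0.295, 0.3) -45 [-0.25  0.24  0.92  1.83 -0.21  1.17 -0.04]
(0.4435, -0.295, 0.3) 0 [-0.25  0.24  0.92  1.83 -0.21  1.17  0.74]
(0.4435, -0.295, 0.3) 45 [ 0.06  0.19  0.52  1.82 -0.11  1.16  1.41]
(0.4435, -0.295, 0.3) 90 [ 0.71  0.2  -0.24  1.78  0.05  1.16  2.03]
(0.4435, -0.295, 0.3) 135 [ 1.3   0.33 -0.99  1.76  0.29  1.21  2.59]
```

```bash
python3 - <<'E'
from h import *
from plant import robot
import time
np.set_printoptions(precision=4,suppress=True)
def look(n,p,yaw):
    robot.goto(p,[np.pi,0,yaw]);robot.sleep(.2)
    f=robot.grab_frame("wrist");s=robot.sense();np.savez(f"/tmp/{n}.npz",**f);cv2.imwrite(f"pics/{n}.png",f["image"][:,:,::-1])
    print(n,s["t"],s["tcp_pos"],s["joint_pos"],np.nanmedian(f["range_z"]))
look("w_ring",[.638,.14,.22],.21)
look("w_bas",[.629,-.138,.22],-.2)
look("w_stand",[.4435,-.295,.22],-.59)
E
cd pics; python3 -c "
import cv2,numpy as np
a=[cv2.imread(f'w_{k}.png') for k in ('ring','bas','stand')]
cv2.imwrite('cmb1.png',cv2.resize(np.hstack(a),(800,200),interpolation=cv2.INTER_AREA))"
```

```text
w_ring 2.925 [0.6379 0.1405 0.22  ] [-0.6573  0.4881  0.538   1.6397 -0.2746  1.09    0.1681] 0.35075408
w_bas 4.25 [ 0.6295 -0.1362  0.2198] [-0.3226  0.5004  0.6748  1.6678 -0.3444  1.0955  0.255 ] 0.360293
w_stand 5.4583 [ 0.4447 -0.2941  0.2198] [-0.1756  0.3365  0.8587  1.9318 -0.2999  1.006   0.2312] 0.3361908
```

View pics/w_stand.png

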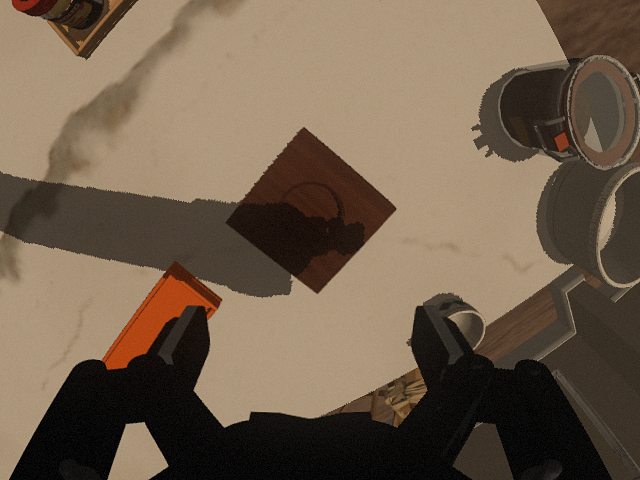

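View pics/cmb1.png

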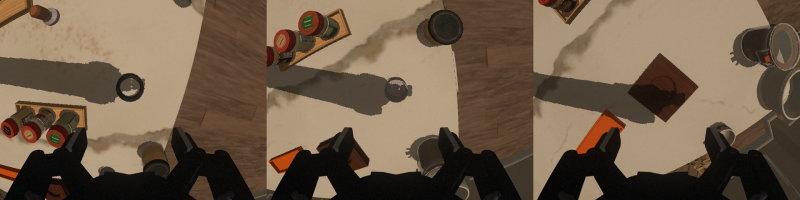

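The wrist view shows the stand's square at about (312,210), with the pocket in the arm's shadow. The ring and basket are clear in their own frames. Measuring them now.

```bash
python3 - <<'E'
from h import *
from plant import robot
np.set_printoptions(precision=4,suppress=True)
s=robot.sense();print(s["tcp_pos"])
robot.sleep(.5);print(robot.sense()["tcp_pos"],robot.sense()["tcp_rot"])
for k,c,rad,zr in(("ring",(.638,.14),.045,(.016,.035)),("bas",(.629,-.138),.04,(.034,.05)),("stand",(.4435,-.295),.09,(.022,.042))):
    f=dict(np.load(f"/tmp/w_{k}.npz"));W=wcloud(f).reshape(-1,3)
    m=(np.hypot(W[:,0]-c[0],W[:,1]-c[1])<rad)
    tb=np.nanmedian(W[m&(W[:,2]<.01),2])
    p=W[m&(W[:,2]>zr[0])&(W[:,2]<zr[1])]
    print(k,"table",tb,len(p),"z",np.median(p[:,2]),np.percentile(p[:,2],98))
    if k=="stand":
        print(cv2.minAreaRect(p[:,:2].astype(np.float32)*1000))
        q=W[m&(W[:,2]<.022)&(W[:,2]>.01)&(np.hypot(W[:,0]-c[0],W[:,1]-c[1])<.035)];print(len(q),q.mean(0),fitc(q[:,:2]),cv2.minEnclosingCircle(q[:,:2].astype(np.float32)*1000))
    else:
        print(fitc(p[:,:2]),cv2.minEnclosingCircle(p[:,:2].astype(np.float32)*1000),p.min(0),p.max(0))
# top cam stand pocket floor
W=cloud(dict(np.load("/tmp/top0.npz"))).reshape(-1,3);q=W[(W[:,2]<.022)&(W[:,2]>.01)&(np.hypot(W[:,0]-.4435,W[:,1]+.295)<.035)];print("top pocket",len(q),q.mean(0),cv2.minEnclosingCircle(q[:,:2].astype(np.float32)*1000))
E
```

```text
[ 0.4447 -0.2941  0.2198]
[ 0.4435 -0.295   0.22  ] [-3.1416 -0.     -0.5901]
ring table 0.000758907969241505 1719 z 0.0244714915329838 0.026071294275308972
[0.6396 0.1416 0.0267] ((639.713134765625, 140.48814392089844), 31.288677215576172) [0.6094 0.1092 0.0161] [0.6707 0.1716 0.027 ]
bas table 0.001382927340573042 568 z 0.040241082607766834 0.04217198860758336
[ 0.6295 -0.1374  0.0236] ((629.3374633789062, -137.70193481445312), 25.218547821044922) [ 0.6048 -0.1626  0.034 ] [ 0.6542 -0.1128  0.043 ]
stand table 0.0007080513684414882 11957 z 0.03264513691239674 0.03414797537260365
((443.9247741699219, -294.6343994140625), (111.21455383300781, 111.0194091796875), 16.31307601928711)
2624 [ 0.4431 -0.2958  0.0168] [ 0.4429 -0.2961  0.0193] ((443.4745788574219, -295.41754150390625), 27.623157501220703)
top pocket 292 [ 0.4477 -0.2952  0.015 ] ((448.5372619628906, -295.0445861816406), 27.380390167236328)
```

```bash
cat >> h.py <<'E'
from plant import robot
pi=np.pi
def at(tag=""):
    s=robot.sense();print(tag,"t%.2f"%s["t"],"tcp",s["tcp_pos"].round(4),"rot",s["tcp_rot"].round(3),"F",s["wrist_force"].round(2),"T",s["torque"].round(3),"open %.4f"%s["opening"],flush=True);return s
def centre_grip(x,y,z,yaw,hi,strength):
    robot.goto([x,y,hi],[pi,0,yaw+pi/2]);robot.sleep(.4)
    robot.move_straight([x,y,z],vel=.12);robot.sleep(.3);at("down1")
    robot.grip(0.,20);at("grip1")
    robot.grip(1.);robot.sleep(.1)
    robot.move_straight([x,y,hi],vel=.2)
    robot.goto([x,y,hi],[pi,0,yaw]);robot.sleep(.4)
    robot.move_straight([x,y,z],vel=.12);robot.sleep(.3);at("down2")
    robot.grip(0.,strength);robot.sleep(.2);at("grip2")
E
python3 - <<'E'
from h import *
print(robot.nose_length)
centre_grip(.6294,-.1375,.029,-.2,.10,40)
print(robot.nose_length)
robot.move_straight([.6294,-.1375,.13],vel=.15);robot.sleep(.3);at("lift")
f=robot.grab_frame("wrist");np.savez("/tmp/w_hold.npz",**f);cv2.imwrite("pics/w_hold.png",f["image"][:,:,::-1])
E
```

```text
0.011
down1 t8.70 tcp [ 0.6298 -0.1375  0.0297] rot [ 3.14  -0.     1.371] F [-0.38 -0.59 -0.64] T [0.014 0.014 0.019] open 1.0032
grip1 t9.13 tcp [ 0.6295 -0.1376  0.0294] rot [3.141 0.    1.371] F [-1.11 -0.05  5.65] T [-0.06   0.259 -0.018] open 0.5810
down2 t12.82 tcp [ 0.6298 -0.1375  0.0297] rot [-3.141e+00 -1.000e-03 -2.000e-01] F [0.17 0.43 0.28] T [ 0.052  0.034 -0.019] open 0.9987
grip2 t13.47 tcp [ 0.6298 -0.1376  0.0294] rot [-3.142e+00 -1.000e-03 -2.000e-01] F [-0.84  0.53  4.9 ] T [0.084 0.073 0.017] open 0.5589
0.011
lift t14.59 tcp [ 0.6291 -0.1375  0.1293] rot [ 3.141e+00  1.000e-03 -2.000e-01] F [-0.13 -0.46 -1.04] T [-0.032 -0.009 -0.022] open 0.5569
```

View pics/w_hold.png

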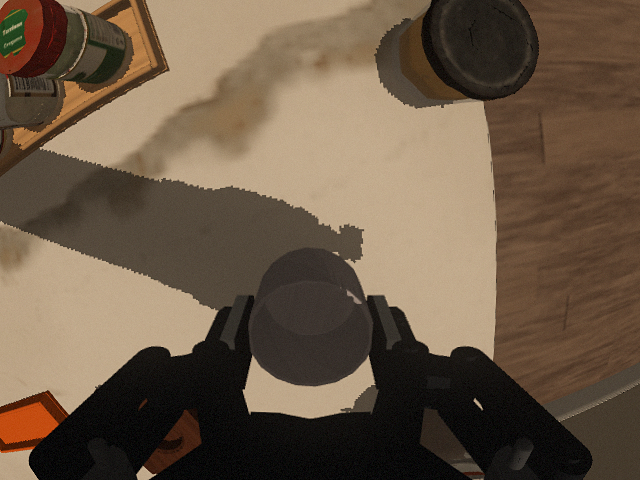

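The basket is held between the pads, rim centred at about (311,322). Checking its offset and tilt in the tool frame.

```bash
python3 - <<'E'
from h import *
np.set_printoptions(precision=4,suppress=True)
s=at()
f=dict(np.load("/tmp/w_hold.npz"));W=wcloud(f);R0=Ro.from_euler("xyz",s["tcp_rot"]).as_matrix()
T=(W-s["tcp_pos"])@R0
P=T[240:392,245:377].reshape(-1,3);w=W[240:392,245:377].reshape(-1,3)
z=w[:,2];print(np.histogram(z,bins=np.arange(.08,.18,.005)))
m=(z>.132)&(z<.146)&(np.hypot(P[:,0],P[:,1])<.0285);p=P[m];print(len(p),fitc(p[:,:2]),cv2.minEnclosingCircle(p[:,:2].astype(np.float32)*1000),p.min(0),p.max(0))
rim=p[np.hypot(p[:,0],p[:,1])>.023]
for a in (0,90,180,270):
    d=np.array([np.cos(np.radians(a)),np.sin(np.radians(a))]);q=p[(p[:,:2]@d>.018)];
    if len(q):print(a,len(q),"top z tool",np.percentile(-q[:,2],95))
fl=P[(z>.09)&(z<.115)];print("floor",len(fl),fl.mean(0) if len(fl) else 0)
E
```

```text
t14.64 tcp [ 0.6292 -0.1375  0.1294] rot [ 3.141  0.001 -0.2  ] F [-0.83 -0.03 -1.92] T [ 0.01  -0.027  0.011] open 0.5575
(array([   0,    0,    0,    0, 3454,  896, 1034, 1082, 1219, 1417, 1530,
       1950, 1519,  230,  132,   37,    0,    0,    0]), array([0.08 , 0.085, 0.09 , 0.095, 0.1  , 0.105, 0.11 , 0.115, 0.12 ,
       0.125, 0.13 , 0.135, 0.14 , 0.145, 0.15 , 0.155, 0.16 , 0.165,
       0.17 , 0.175]))
4432 [-0.0003 -0.0023  0.0237] ((0.03395766392350197, -2.889331340789795), 27.344545364379883) [-0.0257 -0.0267 -0.0165] [ 0.0258  0.0237 -0.0026]
0 867 top z tool 0.015049799920631811
90 906 top z tool 0.011436519299910956
180 880 top z tool 0.01452431322705057
270 1256 top z tool 0.011742122105415745
floor 5384 [-0.0003  0.0045  0.0235]
```

```bash
python3 - <<'E'
from h import *
np.set_printoptions(precision=4,suppress=True)
s=robot.sense()
f=dict(np.load("/tmp/w_hold.npz"));W=wcloud(f);R0=Ro.from_euler("xyz",s["tcp_rot"]).as_matrix()
P=((W-s["tcp_pos"])@R0)[240:392,245:377].reshape(-1,3)
m=(-P[:,2]>.008)&(-P[:,2]<.0135)&(np.hypot(P[:,0],P[:,1])<.0285)&(abs(P[:,0])<.02);p=P[m]
print(len(p),fitc(p[:,:2],.0245),fitc(p[:,:2]),p.min(0),p.max(0))
yaw=-.59
robot.goto([.4437,-.295,.13],[pi,0,yaw]);robot.sleep(.6);at("above")
robot.move_straight([.4437,-.295,.066],vel=.1);robot.sleep(.3);at("mouth")
c=robot.move_straight([.4437,-.295,.0465],vel=.03,contact_N=6);at("in %s"%c);robot.sleep(.2);at("set")
f=robot.grab_frame("wrist");cv2.imwrite("pics/w_ins.png",f["image"][:,:,::-1])
f=robot.grab_frame("side");cv2.imwrite("pics/s_ins.png",cv2.resize(f["image"][190:270,270:400,::-1],None,fx=5,fy=5))
E
```

```text
1744 [-0.0005 -0.002 ] [-0.0004 -0.0021  0.0236] [-0.02   -0.0267 -0.0126] [ 0.02    0.0237 -0.008 ]
above t16.20 tcp [ 0.4437 -0.295   0.13  ] rot [-3.142  0.    -0.59 ] F [ 0.71 -0.45 -1.  ] T [ 0.015 -0.005  0.039] open 0.5560
mouth t17.29 tcp [ 0.444  -0.2951  0.0665] rot [-3.141 -0.001 -0.59 ] F [ 0.45  0.01 -0.63] T [-0.008 -0.053 -0.011] open 0.5605
in False t18.09 tcp [ 0.4437 -0.2951  0.0465] rot [ 3.142 -0.    -0.59 ] F [-0.37 -0.09 -1.03] T [-0.031 -0.053  0.004] open 0.5614
set t18.29 tcp [ 0.4438 -0.2951  0.0467] rot [-3.142 -0.    -0.59 ] F [-0.52  0.6  -1.12] T [ 0.005 -0.001 -0.022] open 0.5569
```

View pics/w_ins.png

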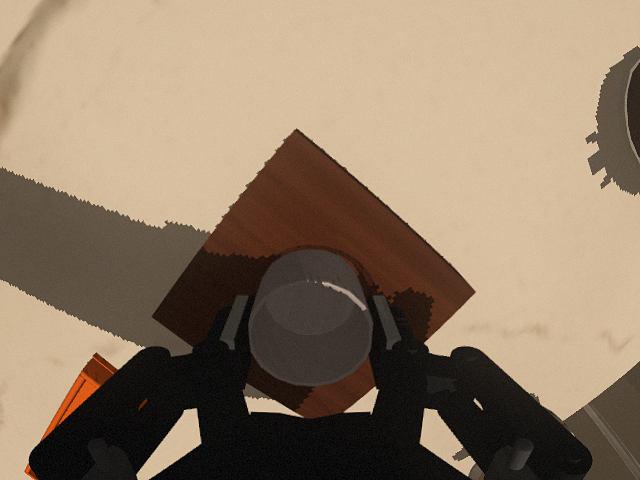

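View pics/s_ins.png

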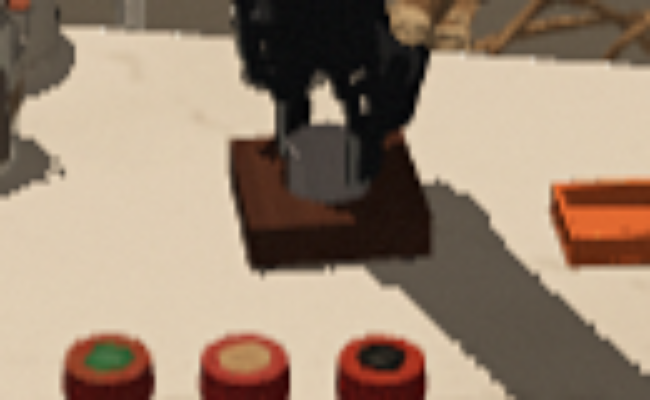

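The basket is in the pocket with no contact force. Pressing lightly to the floor, then releasing.

```bash
python3 - <<'E'
from h import *
np.set_printoptions(precision=4,suppress=True)
c=robot.move_straight([.4437,-.295,.0425],vel=.02,contact_N=5);at("in %s"%c)
robot.grip(1.);robot.sleep(.2);at("rel")
robot.move_straight([.4437,-.295,.16],vel=.2);robot.sleep(.5);s=at("up")
f=robot.grab_frame("wrist");cv2.imwrite("pics/w_seat.png",f["image"][:,:,::-1])
W=wcloud(f).reshape(-1,3);d=np.hypot(W[:,0]-.4437,W[:,1]+.295)
m=(d<.034)&(W[:,2]>.045);p=W[m];print(len(p),np.percentile(p[:,2],[50,90,98]))
print(fitc(p[p[:,2]>.052][:,:2]),p.min(0),p.max(0))
for a in range(0,360,60):
    dd=np.array([np.cos(np.radians(a)),np.sin(np.radians(a))]);q=p[(p[:,:2]-[.4437,-.295])@dd>.02];print(a,len(q),np.percentile(q[:,2],90) if len(q) else 0)
W=cloud(robot.grab_frame("side"))
p=W[200:250,300:370].reshape(-1,3);p=p[(p[:,2]>.045)&(np.hypot(p[:,0]-.4437,p[:,1]+.295)<.035)];print("side",len(p),np.percentile(p[:,2],[50,90,98]),fitc(p[p[:,2]>.05][:,:2]))
E
```

```text
in True t18.60 tcp [ 0.444  -0.2952  0.0453] rot [-3.14 -0.   -0.59] F [-1.24  1.4   6.79] T [0.208 0.215 0.007] open 0.5562
rel t19.27 tcp [ 0.4435 -0.2946  0.0444] rot [-3.141  0.001 -0.59 ] F [ 0.96 -0.3   0.14] T [ 0.015  0.004 -0.08 ] open 0.9978
up t20.49 tcp [ 0.4436 -0.295   0.1598] rot [-3.141  0.002 -0.59 ] F [0.09 0.44 0.16] T [-0.007 -0.019  0.008] open 1.0038
18841 [0.2377 0.2481 0.2504]
[ 0.4793 -0.2413  0.0524] [ 0.4192 -0.319   0.045 ] [ 0.4777 -0.2634  0.2524]
0 5038 0.24912289135813728
60 3742 0.2502227537726543
120 4660 0.24922265916401767
180 237 0.057498188158434105
240 217 0.05687937941412521
300 444 0.24623008024437668
side 125 [0.0518 0.058  0.0594] [ 0.4432 -0.2928  0.0241]
```

View pics/w_seat.png

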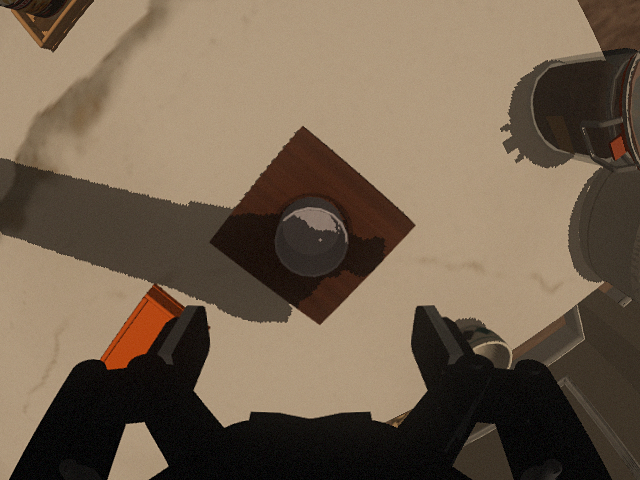

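```bash
python3 - <<'E'
from h import *
np.set_printoptions(precision=4,suppress=True)
f=robot.grab_frame("wrist")
W=wcloud(f).reshape(-1,3);d=np.hypot(W[:,0]-.4437,W[:,1]+.295)
p=W[(d<.034)&(W[:,2]>.053)&(W[:,2]<.065)];print(len(p),fitc(p[:,:2]),fitc(p[:,:2],.0245),p.min(0),p.max(0),(p.min(0)+p.max(0))/2)
robot.goto([.55,-.1,.2],[pi,0,0])
centre_grip(.6397,.1412,.014,.21,.08,40)
robot.move_straight([.6397,.1412,.15],vel=.2);robot.sleep(.4);s=at("lift")
f=robot.grab_frame("wrist");np.savez("/tmp/w_hold2.npz",**f);cv2.imwrite("pics/w_hold2.png",f["image"][:,:,::-1])
R0=Ro.from_euler("xyz",s["tcp_rot"]).as_matrix()
P=((wcloud(f)-s["tcp_pos"])@R0).reshape(-1,3)
d=np.hypot(P[:,0],P[:,1]);m=(d<.033)&(abs(P[:,2])<.03);P=P[m];print("zhist",np.histogram(-P[:,2],bins=np.arange(-.03,.03,.004)))
t=np.percentile(-P[:,2],95);p=P[(-P[:,2]>t-.005)&(abs(P[:,0])<.026)];print(t,len(p),p.min(0),p.max(0),fitc(p[:,:2]))
E
```

```text
810 [ 0.4443 -0.2934  0.0237] [ 0.4444 -0.2934] [ 0.4192 -0.3186  0.053 ] [ 0.4693 -0.2688  0.0587] [ 0.4443 -0.2937  0.0559]
down1 t24.06 tcp [0.6401 0.1413 0.0147] rot [ 3.14  -0.     1.781] F [-1.22  0.39  0.53] T [0.036 0.062 0.001] open 0.9929
grip1 t24.41 tcp [0.6399 0.1412 0.0146] rot [ 3.141 -0.     1.781] F [-2.17 -0.95  5.16] T [-0.087  0.367 -0.044] open 0.7259
down2 t27.93 tcp [0.6401 0.1413 0.0147] rot [-3.141 -0.001  0.21 ] F [-0.63  1.28  0.64] T [-0.008  0.006  0.006] open 0.9987
grip2 t28.49 tcp [0.64   0.1412 0.0147] rot [-3.141 -0.001  0.21 ] F [-0.94  0.51  6.25] T [-0.036  0.267  0.024] open 0.6986
lift t29.73 tcp [0.6395 0.1411 0.1495] rot [3.141 0.001 0.21 ] F [-0.   -0.   -0.77] T [ 0.011 -0.022  0.008] open 0.7046
zhist (array([   0,    0,    0,    5,  285,  532, 1023, 1133, 1257, 5367, 2875,
        268,  290,  308]), array([-0.03 , -0.026, -0.022, -0.018, -0.014, -0.01 , -0.006, -0.002,
        0.002,  0.006,  0.01 ,  0.014,  0.018,  0.022,  0.026]))Traceback (most recent call last):
  File "<stdin>", line 13, in <module>
    return umr_minimum(a, axis, None, out, keepdims, initial, where)
ValueError: zero-size array to reduction operation minimum which has no identity
```

View pics/w_hold2.png

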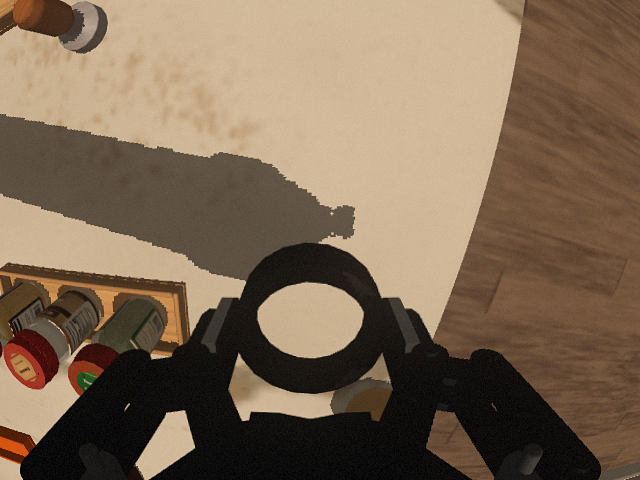

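```bash
python3 - <<'E'
from h import *
np.set_printoptions(precision=4,suppress=True)
s=robot.sense();f=dict(np.load("/tmp/w_hold2.npz"))
R0=Ro.from_euler("xyz",s["tcp_rot"]).as_matrix()
P=((wcloud(f)-s["tcp_pos"])@R0).reshape(-1,3)
d=np.hypot(P[:,0],P[:,1]);P=P[(d<.036)&(-P[:,2]>.007)&(-P[:,2]<.0135)&(abs(P[:,0])<.024)]
i=P
print(len(i),i.min(0),i.max(0),fitc(i[:,:2],.027))
d=np.hypot(i[:,0],i[:,1])
for a in range(-180,180,30):
    b=np.degrees(np.arctan2(i[:,1]+.001,i[:,0]));q=i[abs(b-a)<5]
    if len(q):
        r=np.hypot(q[:,0],q[:,1]);print(a,len(q),"r in/out",np.percentile(r,[2,98]),"z",-np.median(q[:,2]))
E
```

```text
5852 [-0.024  -0.0326 -0.0117] [ 0.024   0.0297 -0.007 ] [ 0.0005 -0.0024]
-180 24 r in/out [0.0222 0.0241] z 0.009211345065132114
-150 132 r in/out [0.0232 0.0289] z 0.009679509545585486
-120 268 r in/out [0.0241 0.0317] z 0.009534001161652704
-90 299 r in/out [0.0247 0.0324] z 0.009468312185022691
-60 269 r in/out [0.0248 0.0321] z 0.009576617368261724
-30 118 r in/out [0.0238 0.0291] z 0.009585913205304754
0 36 r in/out [0.0229 0.024 ] z 0.008624141121614259
30 118 r in/out [0.0223 0.0277] z 0.009479683820626032
60 173 r in/out [0.0215 0.0292] z 0.00951035952686283
90 173 r in/out [0.0207 0.0292] z 0.009412732082479641
120 173 r in/out [0.0211 0.029 ] z 0.009494350840083883
150 136 r in/out [0.0217 0.0275] z 0.009556341872131774
```

```bash
python3 - <<'E'
from h import *
np.set_printoptions(precision=4,suppress=True)
robot.goto([.56,-.1,.2],[pi,0,-.2])
robot.goto([.4436,-.295,.13],[pi,0,-.59]);robot.sleep(.5);at("above")
robot.move_straight([.4436,-.295,.078],vel=.1);robot.sleep(.3);at("near")
c=robot.move_straight([.4436,-.295,.0620],vel=.02,contact_N=5);at("in %s"%c)
robot.sleep(.2);at("settled")
f=robot.grab_frame("wrist");cv2.imwrite("pics/w_r1.png",f["image"][:,:,::-1])
f=robot.grab_frame("side");cv2.imwrite("pics/s_r1.png",cv2.resize(f["image"][190:270,270:400,::-1],None,fx=5,fy=5))
E
```

```text
above t32.23 tcp [ 0.4438 -0.2948  0.1301] rot [-3.141 -0.    -0.59 ] F [-1.01 -0.65 -0.97] T [ 0.018  0.057 -0.064] open 0.6970
near t33.20 tcp [ 0.4439 -0.2951  0.0785] rot [-3.141 -0.001 -0.59 ] F [-0.57  0.73 -0.62] T [-0.034  0.037 -0.042] open 0.6995
in True t33.85 tcp [ 0.4435 -0.2949  0.0646] rot [-3.141  0.001 -0.59 ] F [-0.84  1.31  5.8 ] T [ 0.123  0.087 -0.004] open 0.7044
settled t34.05 tcp [ 0.4435 -0.2949  0.0647] rot [-3.141  0.001 -0.59 ] F [-0.03  0.63  5.76] T [0.106 0.162 0.03 ] open 0.6998
```

View pics/s_r1.png

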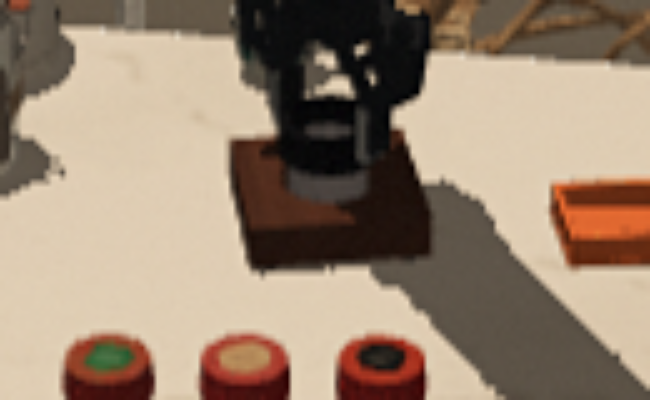

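Contact came at exactly the seated height, and the side view shows the ring level on the basket. Releasing, checking, then looking at the tamper.

```bash
python3 - <<'E'
from h import *
np.set_printoptions(precision=4,suppress=True)
robot.grip(1.);robot.sleep(.2)
robot.move_straight([.4436,-.295,.22],vel=.25);robot.sleep(.5);s=at("up")
f=robot.grab_frame("wrist");cv2.imwrite("pics/w_r2.png",f["image"][:,:,::-1])
W=wcloud(f).reshape(-1,3);d=np.hypot(W[:,0]-.4437,W[:,1]+.295)
p=W[(d<.038)&(W[:,2]>.068)&(W[:,2]<.085)];print(len(p),"z pct",np.percentile(p[:,2],[5,50,95]),"mid",(p.min(0)+p.max(0))/2,p.max(0)-p.min(0),fitc(p[:,:2],.027))
A=np.c_[p[:,:2]-p[:,:2].mean(0),np.ones(len(p))];print("plane",np.linalg.lstsq(A,p[:,2],rcond=None)[0])
robot.goto([.47,.02,.26],[pi,0,0.])
robot.goto([.419,.2735,.22],[pi,0,.58]);robot.sleep(.5);at("tamp")
f=robot.grab_frame("wrist");np.savez("/tmp/w_t.npz",**f);cv2.imwrite("pics/w_t.png",f["image"][:,:,::-1])
W=wcloud(f).reshape(-1,3);d=np.hypot(W[:,0]-.419,W[:,1]-.2735)
for a,b in((.008,.022),(.06,.078),(.076,.1)):
    p=W[(d<.04)&(W[:,2]>a)&(W[:,2]<b)];print(a,len(p),(p.min(0)+p.max(0))/2,p.max(0)-p.min(0),fitc(p[:,:2]),p.mean(0),p.min(0),p.max(0))
E
```

```text
up t36.01 tcp [ 0.4435 -0.295   0.2198] rot [ 3.141  0.002 -0.59 ] F [ 0.23 -0.42  0.08] T [ 0.002  0.002 -0.043] open 1.0020
2262 z pct [0.0709 0.0744 0.0757] mid [ 0.4436 -0.2931  0.0724] [0.0618 0.0612 0.0087] [ 0.4441 -0.2926]
plane [0.0027 0.0012 0.0741]
tamp t38.79 tcp [0.4191 0.2733 0.2201] rot [-3.141 -0.     0.58 ] F [-0.34 -0.12 -0.7 ] T [-0.015  0.035 -0.022] open 1.0000
0.008 803 [0.4196 0.2749 0.0151] [0.0424 0.0407 0.0138] [0.4205 0.2728 0.0179] [0.4148 0.281  0.0182] [0.3984 0.2546 0.0082] [0.4408 0.2952 0.022 ]
0.06 179 [0.4174 0.2768 0.069 ] [0.0232 0.0213 0.0179] [0.42   0.2735 0.0137] [0.4142 0.2829 0.0695] [0.4058 0.2662 0.06  ] [0.429  0.2875 0.0779]
0.076 975 [0.4196 0.274  0.0829] [0.0273 0.0271 0.0136] [0.4189 0.2751 0.0092] [0.4186 0.2756 0.0849] [0.406  0.2604 0.0761] [0.4333 0.2875 0.0896]
```

View pics/w_r2.png

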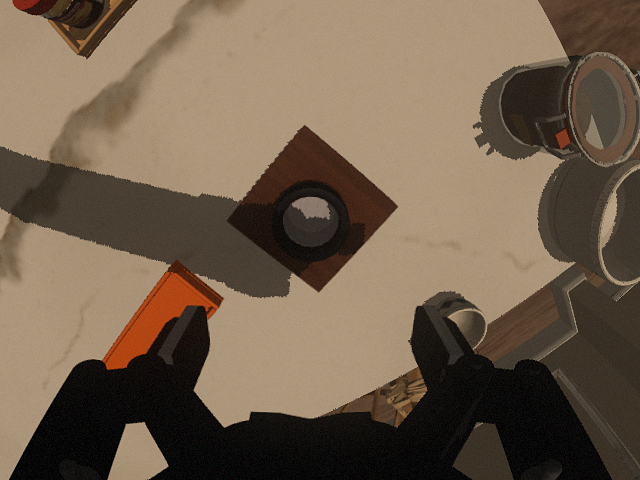

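View pics/w_t.png

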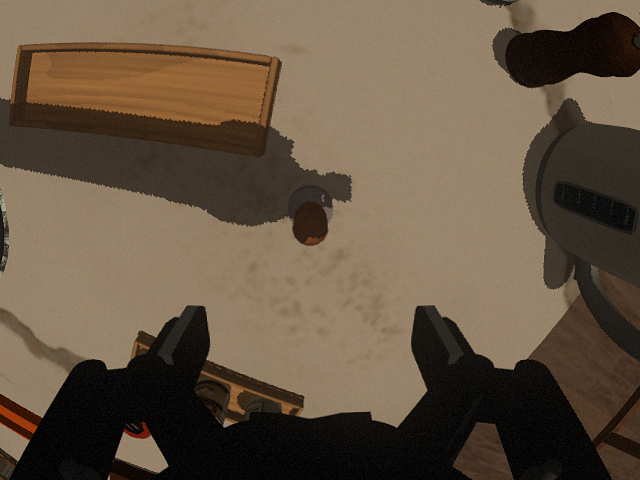

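The ring is flat (plane slopes under 0.003) with its top at 0.074. The tamper is at about (312,215) in the wrist view. Grasping it next.

```bash
python3 - <<'E'
from h import *
np.set_printoptions(precision=4,suppress=True)
x,y=.4203,.2734
robot.goto([x,y,.12],[pi,0,.58+pi/2]);robot.sleep(.4)
robot.move_straight([x,y,.052],vel=.12);robot.sleep(.3);at("d1")
robot.grip(0.,20);at("g1");robot.grip(1.);robot.sleep(.1)
robot.goto([x,y,.052],[pi,0,.58]);robot.sleep(.5);at("d2")
robot.grip(0.,70);robot.sleep(.2);at("g2")
robot.move_straight([x,y,.10],vel=.1);robot.sleep(.4);s=at("lift")
f=robot.grab_frame("side");np.savez("/tmp/s_t2.npz",**f);cv2.imwrite("pics/s_t2.png",cv2.resize(f["image"][260:400,230:400,::-1],None,fx=4,fy=4,interpolation=cv2.INTER_CUBIC))
f=robot.grab_frame("wrist");cv2.imwrite("pics/w_t2.png",f["image"][:,:,::-1])
E
```

```text
d1 t41.62 tcp [0.4206 0.2737 0.0526] rot [ 3.14  -0.     2.151] F [-0.49 -0.05  0.33] T [0.023 0.04  0.016] open 0.9994
g1 t42.19 tcp [0.4204 0.2734 0.052 ] rot [3.142 0.    2.151] F [-0.6   0.04  0.51] T [-0.005 -0.084  0.038] open 0.3147
d2 t44.51 tcp [0.4203 0.2734 0.052 ] rot [-3.141  0.     0.58 ] F [0.49 0.65 0.29] T [-0.011 -0.014 -0.028] open 1.0035
g2 t45.28 tcp [0.4202 0.2734 0.0521] rot [-3.141  0.     0.58 ] F [-1.43 -0.99  3.47] T [-0.162  0.244 -0.005] open 0.3054
lift t46.32 tcp [0.4203 0.2732 0.0998] rot [3.141 0.    0.58 ] F [-0.94 -0.62 -3.44] T [-0.002 -0.028 -0.031] open 0.3041
```

View pics/s_t2.png

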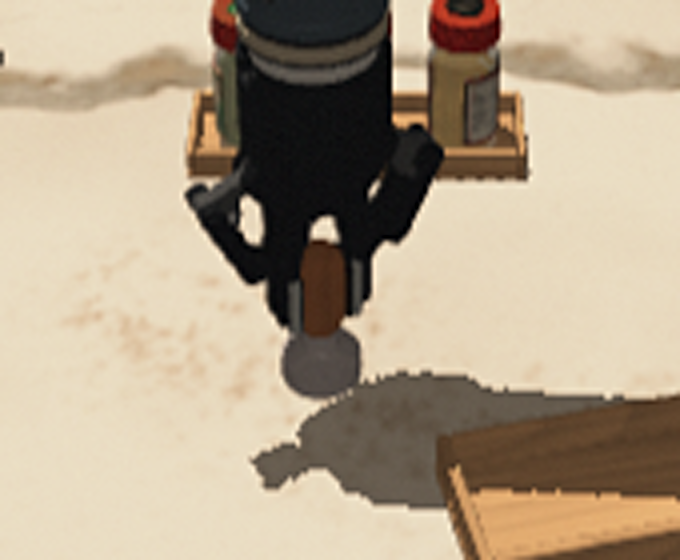

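View pics/w_t2.png

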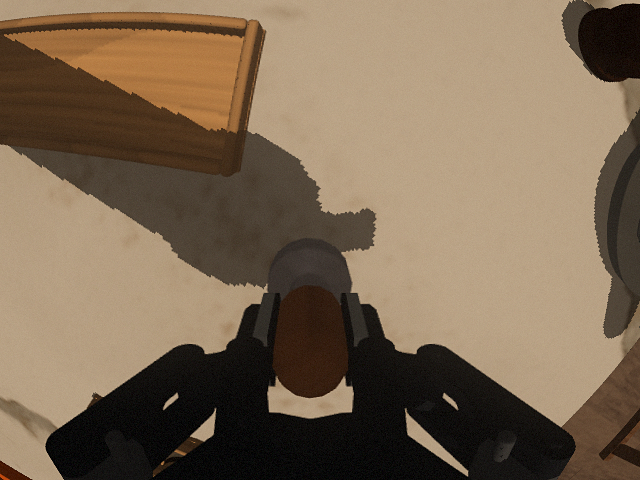

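The tamper is held, foot hanging at about (310,270) in the wrist view, with weight −3.4 N. Checking tilt numerically before the carry.

```bash
python3 - <<'E'
from h import *
np.set_printoptions(precision=4,suppress=True)
s=robot.sense();R0=Ro.from_euler("xyz",s["tcp_rot"]).as_matrix();t=s["tcp_pos"]
f=robot.grab_frame("wrist")
for nm,W in(("wrist",wcloud(f)),("side",cloud(dict(np.load("/tmp/s_t2.npz"))))):
    P=((W-t)@R0);img=f["image"] if nm=="wrist" else np.load("/tmp/s_t2.npz")["image"]
    P=P.reshape(-1,3);c=img.reshape(-1,3).astype(int)
    d=np.hypot(P[:,0],P[:,1])
    # foot: 36..56mm below TCP (tool z + )
    q=P[(d<.03)&(P[:,2]>.032)&(P[:,2]<.056)];print(nm,"foot",len(q),q.min(0),q.max(0),(q.min(0)+q.max(0))/2)
    ft=q[q[:,2]<.0395]
    if len(ft)>20:
        A=np.c_[ft[:,:2],np.ones(len(ft))];print("  foottop plane",np.linalg.lstsq(A,ft[:,2],rcond=None)[0],len(ft))
    # handle reddish-brown
    m=(c[:,0]>c[:,2]*1.6)&(d<.022)&(P[:,2]<.02)&(P[:,2]>-.035)
    for a in(-.03,-.02,-.01,0):
        h=P[m&(P[:,2]>=a)&(P[:,2]<a+.01)]
        if len(h)>30:print("  handle",a,len(h),h.min(0),h.max(0),fitc(h[:,:2],.014))
E
```

```text
wrist foot 2569 [-0.0208 -0.0227  0.032 ] [0.0219 0.0075 0.0514] [ 0.0006 -0.0076  0.0417]
  foottop plane [ 0.005  -0.0848  0.0332] 2098
  handle -0.03 1776 [-0.0172 -0.0151 -0.03  ] [ 0.0164  0.0099 -0.02  ] [0.0009 0.0001]
  handle -0.02 984 [-0.0204 -0.0154 -0.02  ] [ 0.0153 -0.0051 -0.01  ] [ 0.0008 -0.0004]
  handle -0.01 836 [-0.0207 -0.015  -0.01  ] [ 0.0154 -0.005  -0.    ] [ 0.0007 -0.0004]
  handle 0 574 [-0.0201 -0.015   0.    ] [ 0.0155 -0.0047  0.0099] [ 0.0007 -0.0003]
side foot 190 [-0.0196 -0.0224  0.032 ] [0.022  0.0158 0.0518] [ 0.0012 -0.0033  0.0419]
  foottop plane [ 0.0433 -0.0495  0.034 ] 119
  handle -0.03 50 [-0.015  -0.0165 -0.0298] [ 0.0126  0.0037 -0.02  ] [-0.0001  0.0001]
  handle -0.02 33 [-0.0135 -0.0163 -0.0197] [ 0.011  -0.0045 -0.0104] [-0.0002  0.0004]
  handle -0.01 48 [-0.0134 -0.0152 -0.0097] [ 0.0117 -0.0046 -0.0001] [-0.0002  0.0003]
```

The handle's sides are vertical to within 0.1 mm over 40 mm, and the tamper is centred on the TCP. Carrying it now.

```bash
python3 - <<'E'
from h import *
robot.move_straight([.4203,.2734,.23],vel=.2)
robot.goto([.47,.02,.24],[pi,0,0.]);at("over row")
robot.goto([.4434,-.2947,.22],[pi,0,-.59]);robot.sleep(.5);at("above ring")
robot.move_straight([.4434,-.2947,.136],vel=.08);robot.sleep(.7);s=at("final")
for n in("side","top","wrist"):
    f=robot.grab_frame(n);np.savez(f"/tmp/{n}F.npz",**f);im=f["image"][:,:,::-1]
    cv2.imwrite(f"pics/{n}F.png",im if n!="side" else np.ascontiguousarray(cv2.resize(im[150:330,220:420],None,fx=3.3,fy=3.3,interpolation=cv2.INTER_CUBIC)))
E
```

```text
over row t48.27 tcp [0.47   0.0217 0.2395] rot [-3.141e+00  1.000e-03  3.000e-03] F [ 0.19  1.4  -2.76] T [ 0.033 -0.045  0.001] open 0.3008
above ring t49.98 tcp [ 0.4435 -0.2945  0.22  ] rot [-3.141 -0.    -0.59 ] F [-0.42  0.07 -2.83] T [-0.007 -0.009 -0.035] open 0.3016
final t51.88 tcp [ 0.4434 -0.2947  0.136 ] rot [ 3.142  0.    -0.59 ] F [-0.13  0.13 -3.49] T [ 0.036 -0.026  0.048] open 0.3074
```

View pics/sideF.png

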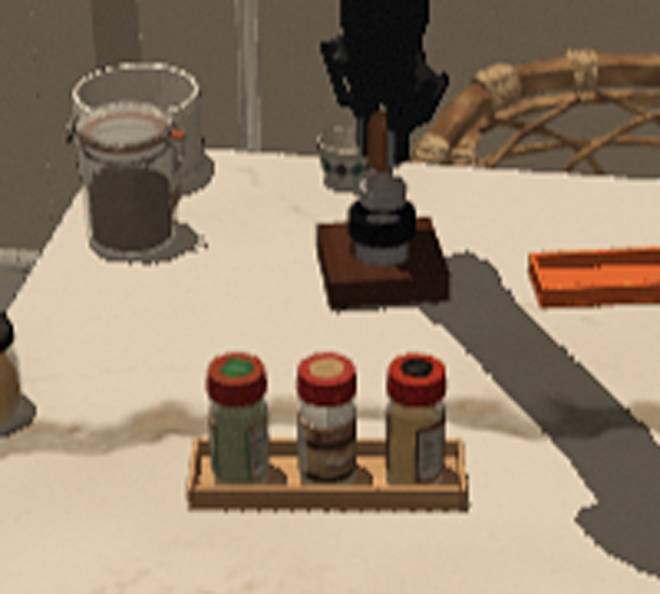

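View pics/wristF.png

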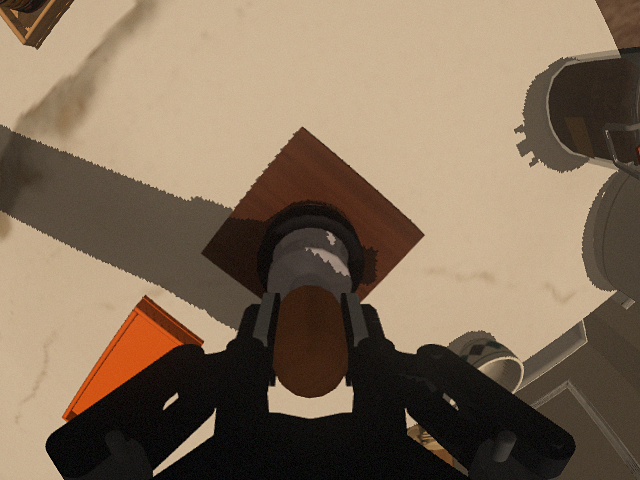

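Side view: tamper upright over the ring at about (383,200), all three jars standing. One numeric check of centring and gap.

```bash
python3 - <<'E'
from h import *
np.set_printoptions(precision=4,suppress=True)
s=robot.sense();R0=Ro.from_euler("xyz",s["tcp_rot"]).as_matrix();t=s["tcp_pos"]
for n in("wrist","side"):
    f=dict(np.load(f"/tmp/{n}F.npz"));W=(wcloud if n=="wrist" else cloud)(f);P=((W-t)@R0).reshape(-1,3);z=W.reshape(-1,3)[:,2];d=np.hypot(*P[:,:2].T)
    ft=P[(d<.028)&(z>.086)&(z<.099)];print(n,"foot",len(ft),ft.min(0),ft.max(0),fitc(ft[:,:2],.0215), "zmin",np.percentile(z[(d<.026)&(z>.079)],1))
    r=P[(d<.037)&(z>.068)&(z<.078)];print("ring",len(r),r.min(0),r.max(0),(r.min(0)+r.max(0))/2)
W0=cloud(dict(np.load("/tmp/topF.npz")));p=W0[200:300,258:304].reshape(-1,3);p=p[p[:,2]>.1]
q,l,ce=cv2.kmeans(p[:,:2].astype(np.float32),3,None,(3,50,1e-6),5,0);print(ce)
at()
E
```

```text
wrist foot 574 [-0.0218 -0.0227  0.037 ] [ 0.0193 -0.0059  0.05  ] [-0.0012 -0.0005] zmin 0.09224604166983012
ring 2713 [-0.0311 -0.0322  0.0593] [0.0301 0.0148 0.068 ] [-0.0005 -0.0087  0.0636]
side foot 46 [-0.0245 -0.0252  0.0372] [0.0081 0.0066 0.0496] [-0.0006  0.0003] zmin 0.08862888832951382
ring 87 [-0.0335 -0.0329  0.0582] [0.0305 0.0235 0.0677] [-0.0015 -0.0047  0.0629]
[[ 0.2976 -0.0767]
 [ 0.375   0.0097]
 [ 0.4402  0.019 ]]
 t52.03 tcp [ 0.4434 -0.2947  0.136 ] rot [ 3.142  0.    -0.59 ] F [-0.25 -0.03 -2.42] T [0.043 0.012 0.024] open 0.3030
```

```bash
python3 -c "
from plant import robot
robot.close_job();print(robot.sense()['t'])"
```

```text
the job is handed in; nothing more can be done
the job is handed in; nothing more can be done
```

I handed the job in at about 52 s: the basket is seated, the ring is on it, and the tamper is held upright and still over the ring.

- **Basket:** I gripped it twice, a quarter turn apart, to centre it. It touched the pocket floor within 0.1 mm of the expected height, and the rim then measured about 57 mm above the worktop.
- **Ring:** It made contact at exactly the seated height. Its top measured 74 mm above the worktop and flat, with slopes under 0.003.
- **Tamper:** I lifted it over the middle of the jar row with its foot about 19 cm above the worktop. The foot and ring centres agree within about 1 mm across both axes. After the lift, the handle was vertical to about 0.1 mm over 40 mm. Forces at rest showed only its weight.

**Checks that disagreed or fell short:**
- The wrist camera read about 1.7 mm off along one tool axis. It was the same for both gripped parts, so I corrected for it.
- The 1 cm gap comes from the arm's position, because I could not see the foot's underside. The visible foot edges (89–92 mm) do not contradict it.
- The final top-camera jar count was spoiled by the arm in view. It still matched the first two jars within about 2 mm, and the side view shows all three standing in the tray.
- I did not measure the cup and honey jar again; the arm was never sent near either.

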